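# Reset the tripped breaker under the power box's push-latch lid

## Robot

A 6-joint arm with a two-finger parallel gripper is mounted at the origin on the work surface. World frame = base frame: x ahead of the robot, y to its left, z up, the work surface at z = 0. Lengths are in m, angles in rad, forces in N, time in s.
With the tool pointing down it reaches from about 0.4 to 0.825 m from the base axis. Payload 7 kg.
Tool frame: the origin (TCP) lies between the finger pads; the fingertips stand 8 mm ahead of it and the grasp point (between the pads) lies 11 mm behind it; x points along the fingers, y is the direction in which the jaws open and shut, and the axes are right-handed (so a half turn about x gives the same grasp; the last joint's range is limited). The gripper opens to 88 mm and grips with 3 to 60 N. Pads are 19 mm wide; open, the fingers measure 130 mm over their backs; the gripper's body (78 mm by 193 mm) begins 47 mm behind the grasp point.
Start: joints at [-0.817, 0.359, 0.012, 0, -1.224, -0.288], TCP at [0.303, -0.603, 0.204] pointing down, gripper open.
Joint ranges: [-3.07, 3.07], [-1.43, 2.12], [-1.02, 1.25], [-3.03, 1.67], [-3.05, -0], [-3.03, 3.03]. Speed limits (rad/s): [2.39, 2.39, 3.01, 3.14, 3.14, 3.14].

## Interface

Orientations are given as a rotation vector (axis times angle).
In Python, from rig import arm, imaging, ticket, finder gives the robot as it stands.
- The arm moves only by the tool carry_out, never from a script. Its argument "series" is a list of rows, each a list of 5 numbers: the finger opening in m, from 0 to 0.0876, then the shift along the tool's x, y, z in m, then the turn about the tool's x in degrees. A call has exactly 10 rows; each row shifts and turns the pose as measured when the row begins, along the tool's axes as they then stand; what a row does not reach is not made up. A row lasts 1/10 s, in which the tool goes at most 50 mm and 8.59 degrees, less where a joint would pass 70% of its speed; a pose out of reach is approached as far as the arm can. A call is refused whole if a number of a shift passes 0.05 or a number of a turn 8.59, either way. A call with a gripper value outside its range is refused whole. The fingers move at their own pace and stop on an object; "newtons" is the grip in N (left out, the last holds). Time passes only in rows, so rows that do not move let the fingers close, or fill a call up. It gives the time, the measured TCP pose, the force and the opening at its end, in the units of the state.
- arm.get_state(): the state, without advancing time (a new reading comes with each control period).
- imaging.read_camera(name): name is "side" or "top" or "wrist"; returns a dict with "img" (384x512x3 uint8, red, green, blue), "vfov" (degrees; the focal length in pixels is half the picture's height over the tangent of half this angle, whatever the lens; pixels are square), "cx", "cy" (the principal point, pixels), "R" (3x3) and "t" (3): a world point X has camera coordinates R X + t. Camera axes: x right, y down, z forward; pixel columns grow to the right and rows downward; lengths in m; the calibration is good to about 2 mm. A picture is of the moment at which its call begins. There is no depth.
- ticket.close_job(): hands the job in, once; it reports no verdict.
Trained networks look in the newest picture that a camera, given by its name, has taken for a name from the list of things; names that differ only in an ending like _2 or _b are one class to them, and where a whole thing is asked for, a point or a joint stands for the part that bears it (a point fixed in the world has none). Each returns a list of dicts, best first, with "conf" (0 to 1); they miss things now and then, are a little off and sometimes report something else, mostly with a low value. They report only what shows in the picture. A call takes as long as a camera call.
- finder.search_frame(camera, label): "centre" ([x, y, z] in m, in world coordinates, good to about 4 mm: the middle of the surface that is visible of it).
- finder.silhouettes(camera, label): "pixels" (384x512 bool, what is visible of it).
- finder.landmark_of(camera, label): "centre" ([x, y, z] in m, in world coordinates, good to about 4 mm: a listed point, or the origin of a listed thing).
The state is a dict: "time": time; "joint_positions": joint angles; "qvel": joint speeds; "joint_efforts": joint torques, N m; "tool_pos": TCP position; "tool_rot": TCP orientation; "wrist_force": force on the tool from outside, world axes, zero at the start; "wrist_torque": the same for the moment, N m; "width": finger opening in m.
Only numpy, scipy, OpenCV 4.12 (cv2) and the standard library are available. Lean on these libraries where they do the work, as an engineer would, in place of code of your own. Each camera call takes 0.05 s, during which the arm holds its last target.

## Task

The breaker in the grey bench power box has tripped: press the front of its lid in and let go so that it springs fully open by itself, press the popped-out white reset button inside fully home, then push the lid down past flush so that it latches shut again, keeping the sawdust out. Use only fingertips and moderate force: grip and lift nothing, and leave the other things on the bench where they are.

Things in the scene. Friction and masses are not known exactly. Their poses are not given: they have to be found in the camera images.
- power_box: Grey power box screwed to the bench: 190 long (x from -92 to +98), 160 wide (y), 85 mm high, with 20 mm screw flanges along both long sides. Cannot move. Origin: middle of its underside on the bench; z up; x points from the front, where the lid is pressed, to the hinged back (away from the robot, within 0.35 rad). A grey lid closes its top, flush with the 85 mm high rim.
- lid (a joint): Lid angle, rad: 0 shut, latched, flush; negative pressed in (stop -0.047: 5 mm at the pad, 6.5 mm at the front edge); positive open (stop 1.55, upright). Push-push latch and opening spring: press the front in to the stop, let go, and it swings open by itself in 1 to 2 s. To shut, push its outer face over and down, past flush to the stop, and let go. Short of -0.04 does nothing. 2 to 4 N at the pad.
- lid_hinge (a point): Middle of the lid's hinge line, which runs along the box's y: at x = +72, y = 0, z = 82.5 mm in the box's frame. The lid is 140 mm long from here to its free edge, 128 mm wide and 5 mm thick, centred on the height of the hinge line when shut.
- lid_pad (a point): Press point on the lid's outer face, at its ribbed pad, 105 mm from the hinge and 35 mm from the free front edge, on the middle line (x = -33, y = 0, z = 85 mm in the box's frame while shut). Moves with the lid.
- lid_edge (a point): Middle of the lid's free front edge, on the outer face: x = -68, z = 85 mm in the box's frame when shut. Fully open the lid stands upright on its hinge with this edge at x = +72, z = 222 mm and its outer face turned to the back (+x of the box).
- well (a point): Centre of the floor of the well under the lid: x = 0, y = 0, z = 44 mm in the box's frame. The well is 148 (x) by 132 mm (y). In it: a latch case 46 mm wide, up to z = 72 mm, from x = -70 to -44 mm in the middle of the front; a flat round socket at the back right; the reset button.
- breaker (a joint): Travel of the reset button in m: 0 is popped out (tripped), 0.007 is fully home. It needs about 4 to 5 N straight down and stays where it is left.
- breaker_top (a point): Centre of the top of the white round reset button, 18 mm across, at x = -18, y = +22 mm in the box's frame; it moves straight down. Popped out it stands at z = 62 mm, fully home at 55 mm; the steel collar round it, 33 mm across, is 52 mm high.
- file_stand: Wooden stand 150 x 90 x 45 with ten files and drill bits standing in it, up to 127 high; heavy, fixed. Stands on the other side of the robot's centre line from the box. Origin at the centre of its underside.
- screwdriver: A black-handled screwdriver 190 long lying beside the box's right long side, parallel to it (sizes in mm). A loose bystander: leave it alone.
- sanding_block: A cork sanding block 60 x 105 x 30 lying in front of the box; origin at the centre of its underside (sizes in mm). A loose bystander: leave it alone.
- brush: A wooden-handled bench brush 200 long, lying beside the file stand (sizes in mm). A loose bystander: leave it alone.
- pencil: A pencil 166 long, 8 thick, lying in front of the file stand (sizes in mm). A loose bystander: leave it alone.
- ply_part: A flat pear-shaped plywood cut-out 190 x 90 x 6 lying at the far side of the bench (sizes in mm). A loose bystander: leave it alone.
- glue_bottle: A white glue bottle, 54 across and 150 tall, standing at the far side (sizes in mm). A loose bystander: leave it alone.
- screw_jar: A glass jar with a steel cap, 60 across and 75 tall, standing beside the file stand (sizes in mm). A loose bystander: leave it alone.
- try_square: A try square, dark wooden stock 100 long and steel blade 150 long, lying at the far right (sizes in mm). A loose bystander: leave it alone.

How it is judged:
On the way, in this order (a step that is already met when the one before it is completed fails the run):
1. the shut lid has been pressed in below flush (value of joint lid below -0.03 rad).
2. the lid has sprung fully open and nothing touches the box (value of joint lid above 1.45 rad and contact force between each of the fingers, the arm and power_box below 0.3 N), for 0.2 s.
3. with the lid open, the reset button has been pressed home (value of joint breaker above 0.0055 m and value of joint lid above 1 rad), for 0.1 s.
4. the lid has been pressed in below flush again (value of joint lid below -0.03 rad).
At the end, for the whole second after the job is handed in: The lid stays latched flush without being held (its joint within 0.02 rad of 0 and at rest), the reset button is at least 5.5 of its 7 mm down, and the loose things are at rest (value of joint lid between -0.02 and 0.02 rad and velocity of joint lid between -0.05 and 0.05 rad/s and value of joint breaker above 0.0055 m and linear speed of each of screwdriver, sanding_block, brush, pencil, ply_part, glue_bottle, screw_jar, try_square below 0.02 m/s); the robot touches nothing.
It fails at once if a bystander is lifted, carried or shoved: moved more than 20 mm (distance of any of screwdriver, sanding_block, brush, pencil, ply_part, glue_bottle, screw_jar, try_square from where it was at the start of the episode above 0.02 m).
It fails at once if the box is forced: pressed with more than 80 N (contact force between any of the fingers, the arm and power_box above 80 N).
It also fails if it takes over 56 s, if anything falls off the work surface, if the arm or the gripper's body presses on something with over 40 N, if the wrist force passes 120 N, or if a joint passes its speed limit or range.

## Working session

There is one attempt and no reset: what is moved stays moved. The work goes in short steps, Python scripts to look and compute and a tool call to move; the robot and the scene stay as the last step left them, time stands still between calls to the robot, and variables do not carry over. Pictures are saved under pics/ and viewed, and the job is handed in when it is done.

Besides the shell and the picture viewer there is one more tool, called after ">>>" in YAML: its name, and indented under it one key for each argument. carry_out: Moves the arm, as the interface text tells. Its arguments: {"type":"object","properties":{"series":{"type":"array"},"newtons":{"type":"number"}},"required":["series"]}

```bash
ls; mkdir -p pics; cat > h.py <<'E'
import numpy as np,cv2
from rig import arm,imaging,ticket,finder
from scipy.spatial.transform import Rotation as Ro
E
python3 - <<'E'
from h import *
s=arm.get_state();print(s)
for c in ['top','side','wrist']:
    im=imaging.read_camera(c);cv2.imwrite(f'pics/{c}0.png',im['img'][:,:,::-1])
    print(c,im['vfov'],im['cx'],im['cy'],(-im['R'].T@im['t']))
for c in ['top','side']:
  for l in ['power_box','lid_pad','lid_hinge','lid_edge','breaker_top','file_stand','well','sanding_block','screwdriver']:
    try:
      for d in finder.landmark_of(c,l)[:2]: print(c,l,d['conf'],np.round(d['centre'],4))
    except Exception as e: print(l,e)
print(arm.get_state()['time'])
E
```

```text
pics
{'time': 0.0, 'joint_positions': array([-8.16902467e-01,  3.59391876e-01,  1.10381827e-02, -3.63515486e-04,
       -1.22408088e+00, -2.88092666e-01]), 'qvel': array([ 6.14253973e-05,  7.21081788e-04, -1.74155330e-04,  8.69957818e-04,
        7.99710100e-04, -1.10906498e-03]), 'joint_efforts': array([-1.86363519e-03, -5.82711160e+01,  2.93043995e+01,  6.99663609e+00,
        7.02067206e-03, -1.62235733e-04]), 'tool_pos': array([ 0.3028995 , -0.60262378,  0.20290808]), 'tool_rot': array([-0.36390994,  1.54030018,  0.36642787]), 'wrist_force': array([ 0.1009765 ,  0.15363296, -1.04981299]), 'wrist_torque': array([ 0.07906036, -0.01803637,  0.03965575]), 'width': 0.0874910439147039}
top 44.38871158459109 249.83970590742055 191.66892404949928 [ 0.4080681  -0.00927646  1.27469709]
side 51.86570697064684 259.07403865078436 203.11796412846783 [0.27340964 0.63306712 0.68024446]
wrist 62.107263372169434 259.73945374557024 190.27906732130467 [ 0.227692   -0.64143845  0.38345367]
top power_box 0.76 [ 0.5301 -0.2131 -0.0026]
top lid_pad 0.78 [ 0.5016 -0.2057  0.0887]
top lid_hinge 0.58 [ 0.5973 -0.2368  0.0799]
top lid_edge 0.73 [ 0.4694 -0.1896  0.0879]
top file_stand 0.63 [ 0.5406  0.1998 -0.0041]
top sanding_block 0.7 [ 0.3855 -0.1697 -0.0053]
top screwdriver 0.59 [ 0.4827 -0.34    0.0041]
side power_box 0.7 [ 0.5334 -0.212   0.0011]
side lid_pad 0.74 [ 0.4997 -0.2008  0.0841]
side lid_pad 0.72 [ 0.5291 -0.2138  0.0423]
side lid_hinge 0.78 [ 0.6006 -0.2375  0.0839]
side lid_hinge 0.25 [0.7702 0.0211 0.0012]
side lid_edge 0.72 [ 0.4666 -0.1892  0.0873]
side file_stand 0.83 [5.405e-01 1.984e-01 4.000e-04]
side well 0.61 [ 0.5282 -0.214   0.0435]
side sanding_block 0.89 [ 0.3877 -0.1774 -0.0026]
side screwdriver 0.16 [ 0.4683 -0.1856  0.0889]
1.05
```

View pictures.

View pics/top0.png

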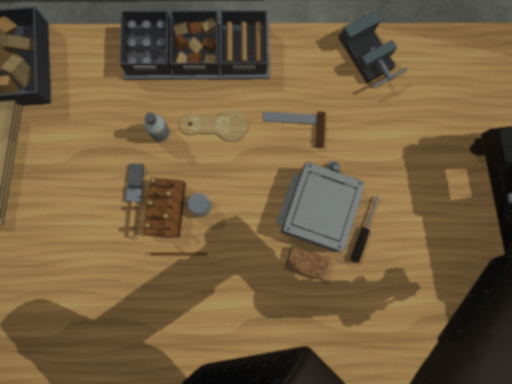

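View pics/side0.png

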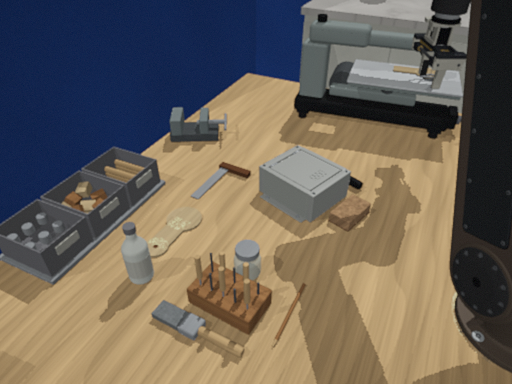

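```bash
cat > fit.py <<'E'
from h import *
# fit box pose from points (z-plane known)
loc=np.array([[0,0],[-33,0],[72,0],[-68,0]]*2+[[0,0]])/1e3
w=np.array([[.5301,-.2131],[.5016,-.2057],[.5973,-.2368],[.4694,-.1896],[.5334,-.212],[.4997,-.2008],[.6006,-.2375],[.4666,-.1892],[.5282,-.214]])
a=loc-loc.mean(0);b=w-w.mean(0)
th=np.arctan2((a[:,0]*b[:,1]-a[:,1]*b[:,0]).sum(),(a*b).sum())
R=np.array([[np.cos(th),-np.sin(th)],[np.sin(th),np.cos(th)]])
o=w.mean(0)-R@loc.mean(0)
print(th,o,np.abs(w-(loc@R.T+o)).max())
s=arm.get_state();M=Ro.from_rotvec(s['tool_rot']).as_matrix();print(M.round(3),s['time'])
for n,p in dict(pad=[-.033,0],edge=[-.068,0],br=[-.018,.022],hinge=[.072,0]).items(): print(n,R@p+o)
E
python3 fit.py
```

```text
-0.34579941176379253 [ 0.53127408 -0.213151  ] 0.003734309037556671
[[ 0.    -0.449  0.893]
 [-0.     0.893  0.449]
 [-1.    -0.     0.   ]] 1.05
pad [ 0.50022752 -0.20196569]
edge [ 0.46729935 -0.19010248]
br [ 0.52179646 -0.18635222]
hinge [ 0.59901202 -0.23755532]
```

>>> carry_out:
  series:
    - [0,0,0,0,7.75]
    - [0,0,0,0,7.75]
    - [0,0,0,0,7.75]
    - [0,0,0,0,7.75]
    - [0,0,0,0,7.75]
    - [0,0,0,0,7.75]
    - [0,0,0.04,0,0]
    - [0,0,0.04,0.005,0]
    - [0,0,0.04,0.005,0]
    - [0,0,0.04,0.005,0]
  newtons: 20

```text
time: 2.05
tool_pos: [0.3756, -0.4598, 0.2021]
tool_rot: [0.304, 1.551, -0.304]
wrist_force: [0.8, 0.4, -0.1]
width: 0.0128
```

```bash
cat > where.py <<'E'
from h import *
import sys
th=-0.3458; o=np.array([.5313,-.2132])
R=np.array([[np.cos(th),-np.sin(th)],[np.sin(th),np.cos(th)]])
def rep(target=None):
    s=arm.get_state();M=Ro.from_rotvec(s['tool_rot']).as_matrix();p=s['tool_pos']
    b=R.T@(p[:2]-o)
    print('t',round(s['time'],2),'tip in box',np.round([*b*1e3,(p[2]-.008)*1e3],1),'yaw err deg',np.degrees(np.arctan2(M[1,2],M[0,2])-th).round(2),'tilt',M[2,0].round(4),'F',s['wrist_force'].round(2),'w',s['width'].round(4))
    if target is not None:
        w=np.array([*(R@np.array(target[:2])+o*1e3),target[2]+8])/1e3
        print('shift tool mm',(M.T@(w-p)*1e3).round(1))
if __name__=='__main__': rep([float(v) for v in sys.argv[1:4]] if len(sys.argv)>3 else None)
E
python3 where.py -33 0 130
```

```text
Traceback (most recent call last):
  File "where.py", line 12, in <module>
    if __name__=='__main__': rep([float(v) for v in sys.argv[1:4]] if len(sys.argv)>3 else None)
                             ~~~^^^^^^^^^^^^^^^^^^^^^^^^^^^^^^^^^^^^^^^^^^^^^^^^^^^^^^^^^^^^^^^^
  File "where.py", line 8, in rep
    print('t',round(s['time'],2),'tip in box',np.round([*b*1e3,(p[2]-.008)*1e3],1),'yaw err deg',np.degrees(np.arctan2(M[1,2],M[0,2])-th).round(2),'tilt',M[2,0].round(4),'F',s['wrist_force'].round(2),'w',s['width'].round(4))
                                                                                                                                                                                                            ^^^^^^^^^^^^^^^^
AttributeError: 'float' object has no attribute 'round'
```

```bash
sed -i "s/s\['width'\].round(4)/round(s['width'],4)/; s/\[\*b\*1e3,/[*(b*1e3),/; s/(R@np.array(target\[:2\])+o\*1e3)/(R@np.array(target[:2])+o*1e3)/" where.py; python3 where.py -33 0 130
```

```text
t 2.05 tip in box [ -62.9 -284.7  194.1] yaw err deg -2.41 tilt -1.0 F [ 0.78  0.37 -0.12] w 0.0128
shift tool mm [ 64.  285.8  18. ]
```

>>> carry_out:
  series:
    - [0,0,0.035,0.003,-2.4]
    - [0,0,0.035,0.003,0]
    - [0,0,0.035,0.003,0]
    - [0,0,0.035,0.003,0]
    - [0,0,0.035,0.003,0]
    - [0,0,0.035,0.003,0]
    - [0,0,0.035,0.003,0]
    - [0,0,0.02,0.003,0]
    - [0,0,0.01,0,0]
    - [0,0,0,0,0]

```text
time: 3.05
tool_pos: [0.4983, -0.1951, 0.2044]
tool_rot: [0.266, 1.551, -0.266]
wrist_force: [-0.3, 0.2, -0.5]
width: 0.0003
```

```bash
python3 where.py -33 0 100;python3 - <<'E'
from h import *
im=imaging.read_camera('wrist');cv2.imwrite('pics/w1.png',im['img'][:,:,::-1])
import where
X={}
for n,p in dict(pad=[-.033,0,.085],edge=[-.068,0,.085],hinge=[.072,0,.085],c1=[-.068,.064,.085],c2=[-.068,-.064,.085],c3=[.072,.064,.085],c4=[.072,-.064,.085]).items():
    w=np.array([*(where.R@p[:2]+where.o),p[2]]);c=im['R']@w+im['t'];f=192/np.tan(np.radians(im['vfov']/2))
    u=c[:2]/c[2]*f+[im['cx'],im['cy']];print(n,u.round(0))
    g=np.ascontiguousarray(im['img'][:,:,::-1]) if not X else X['g']
    X['g']=g;cv2.circle(g,(int(u[0]),int(u[1])),4,(0,0,255),1)
cv2.imwrite('pics/w1.png',g)
E
```

```text
t 3.05 tip in box [-37.2   5.8 196.4] yaw err deg 0.41 tilt -1.0 F [-0.33  0.21 -0.45] w 0.0003
shift tool mm [96.4 -5.9  3.8]
pad [254. 182.]
edge [254. 146.]
hinge [254. 275.]
c1 [322. 146.]
c2 [187. 146.]
c3 [313. 275.]
c4 [195. 274.]
```

View pics/w1.png

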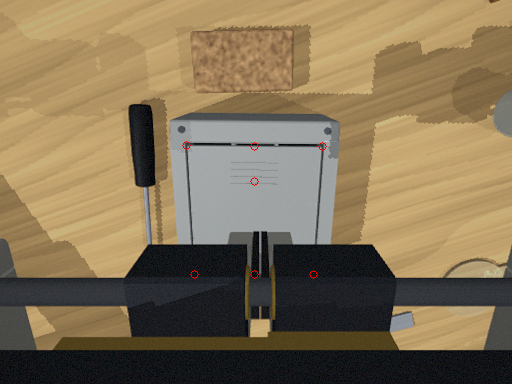

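The projected lid corners and pad (254,182) fall right on the lid outline and ribs, so the box pose is good. I'll descend over the pad next.

>>> carry_out:
  series:
    - [0,0.025,-0.006,0.004,0]
    - [0,0.025,0,0,0]
    - [0,0.02,0,0,0]
    - [0,0.015,0,0,0]
    - [0,0.007,0,0,0]
    - [0,0.004,0,0,0]
    - [0,0.004,0,0,0]
    - [0,0.004,0,0,0]
    - [0,0.004,0,0,0]
    - [0,0,0,0,0]

```text
time: 4.1
tool_pos: [0.4997, -0.2097, 0.0954]
tool_rot: [0.27, 1.545, -0.271]
wrist_force: [-0.3, -1.0, -0.6]
width: 0.0002
```

```bash
python3 where.py -33 0 79
```

```text
t 4.1 tip in box [-30.9  -7.4  87.4] yaw err deg 0.05 tilt -1.0 F [-0.26 -1.03 -0.56] w 0.0002
shift tool mm [ 8.4  7.4 -2.2]
```

>>> carry_out:
  series:
    - [0,0,0.007,-0.002,0]
    - [0,0.002,0,0,0]
    - [0,0.002,0,0,0]
    - [0,0.002,0,0,0]
    - [0,0.002,0,0,0]
    - [0,0.002,0,0,0]
    - [0,0.002,0,0,0]
    - [0,0.002,0,0,0]
    - [0,0.002,0,0,0]
    - [0,0.002,0,0,0]

```text
time: 5.1
tool_pos: [0.5014, -0.2016, 0.077]
tool_rot: [0.269, 1.543, -0.27]
wrist_force: [-0.0, -0.1, 0.1]
width: 0.0002
```

```bash
python3 where.py -33 0 79
```

```text
t 5.1 tip in box [-32.1   0.7  69. ] yaw err deg 0.1 tilt -0.9999 F [-0.02 -0.09  0.11] w 0.0002
shift tool mm [-10.   -0.7  -0.8]
```

```bash
python3 - <<'E'
from h import *
im=imaging.read_camera('side');g=im['img'][120:260,200:400,::-1];cv2.imwrite('pics/s2.png',cv2.resize(g,None,fx=4,fy=4,interpolation=2))
im=imaging.read_camera('wrist');cv2.imwrite('pics/w2.png',im['img'][:,:,::-1])
E
```

```text
(no output)
```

View pics/s2.png

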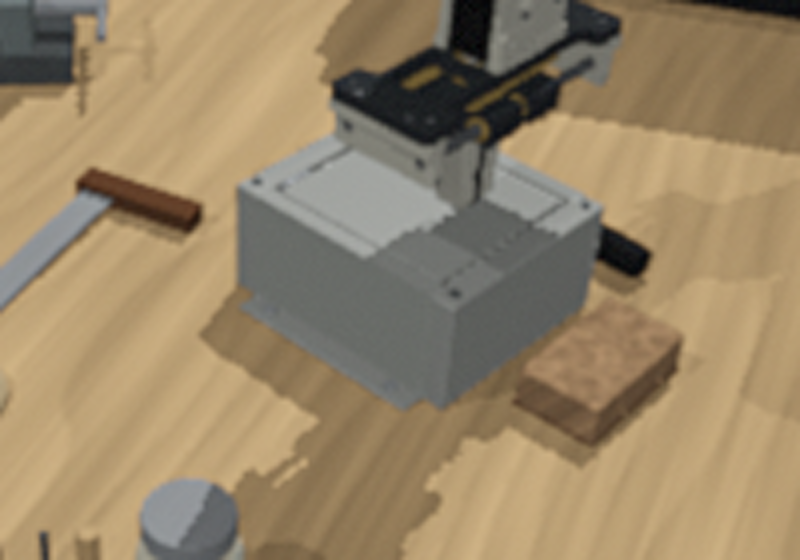

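View pics/w2.png

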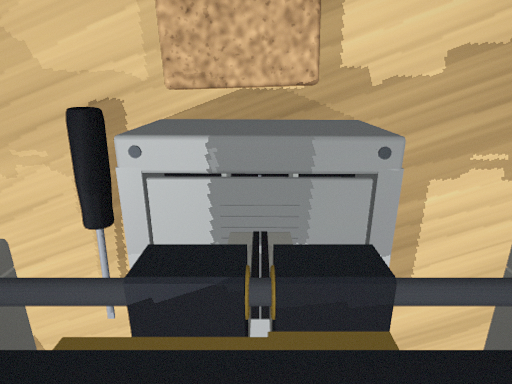

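>>> carry_out:
  series:
    - [0,0.002,0,0,0]
    - [0,0.001,0,0,0]
    - [0,0.001,0,0,0]
    - [0,0.001,0,0,0]
    - [0,0.001,0,0,0]
    - [0,0,0,0,0]
    - [0,0,0,0,0]
    - [0,0,0,0,0]
    - [0,0,0,0,0]
    - [0,0,0,0,0]

```text
time: 6.2
tool_pos: [0.5015, -0.2017, 0.0706]
tool_rot: [0.269, 1.543, -0.27]
wrist_force: [-0.3, -0.3, 0.7]
width: 0.0006
```

```bash
python3 where.py -33 0 79
```

```text
t 6.2 tip in box [-32.    0.7  62.6] yaw err deg 0.1 tilt -0.9999 F [-0.31 -0.31  0.65] w 0.0006
shift tool mm [-16.4  -0.7  -0.9]
```

```bash
python3 - <<'E'
from h import *
import where
im=imaging.read_camera('side');g=np.ascontiguousarray(im['img'][:,:,::-1]);f=192/np.tan(np.radians(im['vfov']/2))
G=cv2.resize(g[120:260,200:400],None,fx=4,fy=4,interpolation=2)
s=arm.get_state()
def pr(w,col):
    c=im['R']@w+im['t'];u=(c[:2]/c[2]*f+[im['cx'],im['cy']]-[200,120])*4+1.5;cv2.circle(G,(int(u[0]),int(u[1])),4,col,1);print(u.round(0))
pr(s['tool_pos'],(0,0,255));pr(s['tool_pos']-[0,0,.008],(0,255,0));pr(s['tool_pos']+[0,0,.011],(255,0,0))
for p in [[-.068,.064,.085],[-.068,-.064,.085],[.072,.064,.085]]: pr(np.array([*(where.R@p[:2]+where.o),p[2]]),(0,255,255))
cv2.imwrite('pics/s3.png',G)
E
```

```text
[456. 232.]
[455. 241.]
[458. 218.]
[439. 278.]
[562. 197.]
[277. 188.]
```

View pics/s3.png

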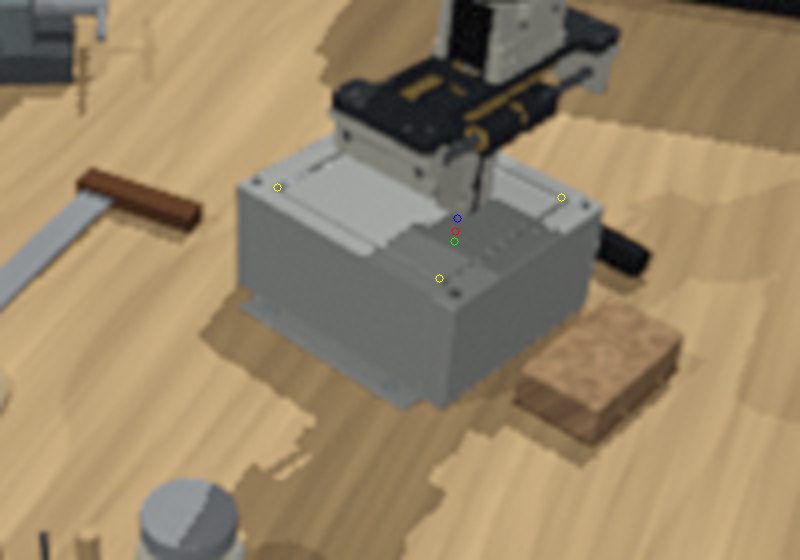

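>>> carry_out:
  series:
    - [0,0.001,0,0,0]
    - [0,0.001,0,0,0]
    - [0,0.001,0,0,0]
    - [0,0.001,0,0,0]
    - [0,0.001,0,0,0]
    - [0,0.001,0,0,0]
    - [0,0,0,0,0]
    - [0,0,0,0,0]
    - [0,0,0,0,0]
    - [0,0,0,0,0]

```text
time: 7.25
tool_pos: [0.5015, -0.2017, 0.064]
tool_rot: [0.269, 1.543, -0.27]
wrist_force: [-1.0, -1.2, -0.5]
width: 0.0007
```

```bash
python3 where.py -33 0 79
```

```text
t 7.25 tip in box [-31.9   0.7  56. ] yaw err deg 0.1 tilt -0.9999 F [-0.99 -1.16 -0.46] w 0.0007
shift tool mm [-23.1  -0.7  -0.8]
```

```bash
python3 - <<'E'
from h import *
im=imaging.read_camera('side');g=im['img'][140:230,240:360,::-1];G=cv2.resize(g,None,fx=5,fy=5,interpolation=2)
cv2.imwrite('pics/s4.png',G)
im=imaging.read_camera('wrist');cv2.imwrite('pics/w4.png',im['img'][:,:,::-1])
print(arm.get_state()['wrist_force'])
E
```

```text
[-0.37997768 -0.7936628  -0.62708686]
```

View pics/s4.png

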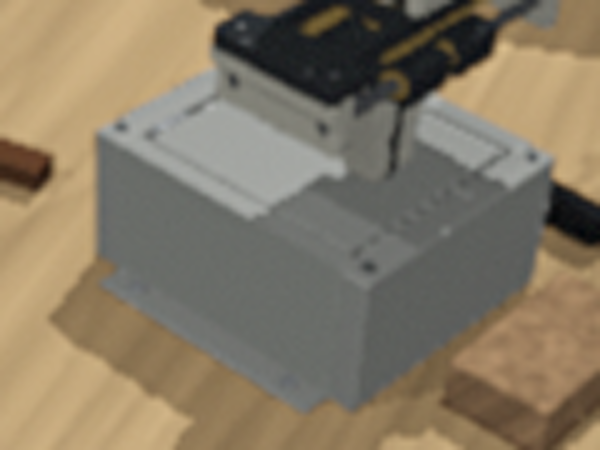

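View pics/w4.png

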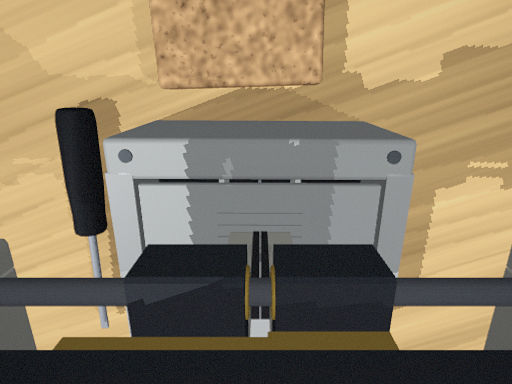

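```bash
python3 - <<'E'
from h import *
import where
im=imaging.read_camera('side');f=192/np.tan(np.radians(im['vfov']/2))
s=arm.get_state();p=s['tool_pos'];M=Ro.from_rotvec(s['tool_rot']).as_matrix()
for y in (0,.01,.021):
  for z in (-.01,0,.01):
   for h in (-.008,0,.011,.022):
    w=p+M@[-h,y,z];c=im['R']@w+im['t'];u=(c[:2]/c[2]*f+[im['cx'],im['cy']]);print(y,z,h,u.round(1))
g=im['img'][140:200,280:350,::-1];cv2.imwrite('pics/s5.png',cv2.resize(g,None,fx=10,fy=10,interpolation=0))
E
```

```text
0 -0.01 -0.008 [316.  183.6]
0 -0.01 0 [316.3 181.2]
0 -0.01 0.011 [316.8 177.8]
0 -0.01 0.022 [317.2 174.4]
0 0 -0.008 [313.1 182. ]
0 0 0 [313.4 179.6]
0 0 0.011 [313.8 176.2]
0 0 0.022 [314.2 172.8]
0 0.01 -0.008 [310.1 180.4]
0 0.01 0 [310.4 178. ]
0 0.01 0.011 [310.9 174.6]
0 0.01 0.022 [311.3 171.2]
0.01 -0.01 -0.008 [313.6 185.2]
0.01 -0.01 0 [313.9 182.8]
0.01 -0.01 0.011 [314.4 179.4]
0.01 -0.01 0.022 [314.8 176. ]
0.01 0 -0.008 [310.7 183.5]
0.01 0 0 [311.  181.1]
0.01 0 0.011 [311.4 177.8]
0.01 0 0.022 [311.8 174.3]
0.01 0.01 -0.008 [307.8 181.9]
0.01 0.01 0 [308.1 179.5]
0.01 0.01 0.011 [308.5 176.1]
0.01 0.01 0.022 [308.9 172.7]
0.021 -0.01 -0.008 [311.  186.9]
0.021 -0.01 0 [311.3 184.5]
0.021 -0.01 0.011 [311.7 181.1]
0.021 -0.01 0.022 [312.2 177.7]
0.021 0 -0.008 [308.  185.3]
0.021 0 0 [308.3 182.8]
0.021 0 0.011 [308.7 179.5]
0.021 0 0.022 [309.1 176.1]
0.021 0.01 -0.008 [305.1 183.6]
0.021 0.01 0 [305.4 181.2]
0.021 0.01 0.011 [305.8 177.8]
0.021 0.01 0.022 [306.2 174.4]
```

View pics/s5.png

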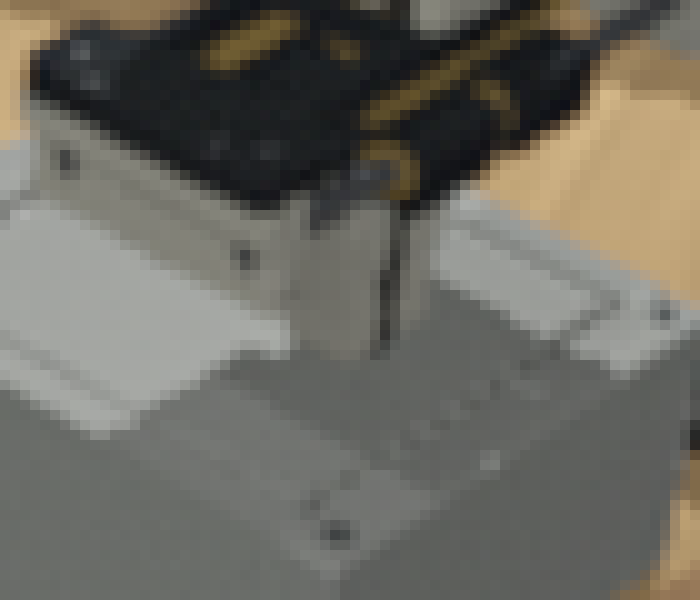

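```bash
python3 - <<'E'
from h import *
im=imaging.read_camera('wrist');f=192/np.tan(np.radians(im['vfov']/2))
s=arm.get_state();p=s['tool_pos'];M=Ro.from_rotvec(s['tool_rot']).as_matrix()
for y in (0,.021):
  for z in (-.01,.01):
   for h in (-.008,0,.011,.022,.04):
    w=p+M@[-h,y,z];c=im['R']@w+im['t'];u=(c[:2]/c[2]*f+[im['cx'],im['cy']]);print(y,z,h,u.round(1))
g=im['img'][180:300,180:340,::-1];cv2.imwrite('pics/w5.png',cv2.resize(g,None,fx=5,fy=5,interpolation=0))
print(s['tool_pos'],s['wrist_force'],s['joint_efforts'])
E
```

```text
0 -0.01 -0.008 [260.8 210.2]
0 -0.01 0 [260.9 215. ]
0 -0.01 0.011 [261.  222.2]
0 -0.01 0.022 [261.  230.4]
0 -0.01 0.04 [261.2 246. ]
0 0.01 -0.008 [260.8 238.7]
0 0.01 0 [260.8 244.5]
0 0.01 0.011 [260.9 253.1]
0 0.01 0.022 [261.  262.8]
0 0.01 0.04 [261.2 281.3]
0.021 -0.01 -0.008 [294.  210.1]
0.021 -0.01 0 [295.3 214.9]
0.021 -0.01 0.011 [297.4 222.2]
0.021 -0.01 0.022 [299.6 230.3]
0.021 -0.01 0.04 [304. 246.]
0.021 0.01 -0.008 [293.  238.7]
0.021 0.01 0 [294.2 244.4]
0.021 0.01 0.011 [296.1 253.1]
0.021 0.01 0.022 [298.3 262.7]
0.021 0.01 0.04 [302.4 281.2]
[ 0.50150408 -0.20168873  0.06396565] [-0.36795019 -0.1880539   0.28299005] [ 2.38092543e-03 -4.47133398e+01  2.28584361e+01  5.41808814e+00
 -5.11725107e-02  4.16817256e-04]
```

View pics/w5.png

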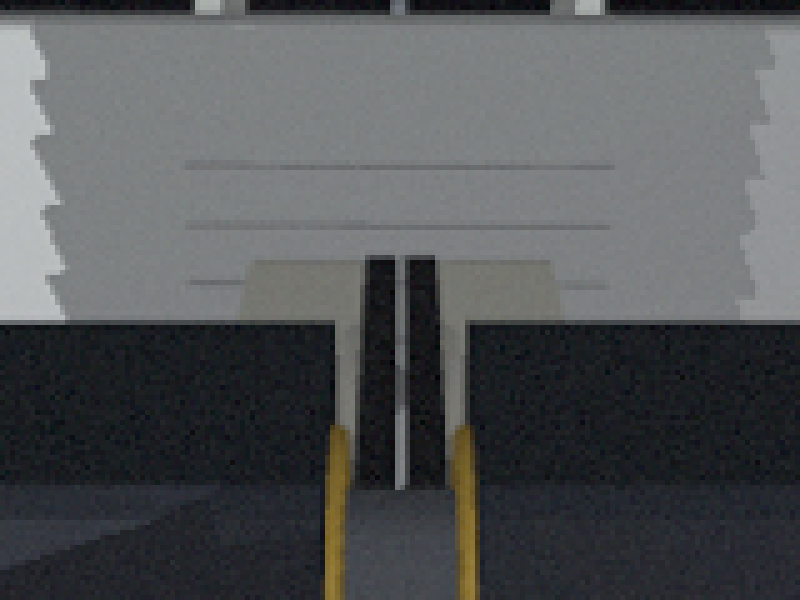

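View pics/wrist0.png

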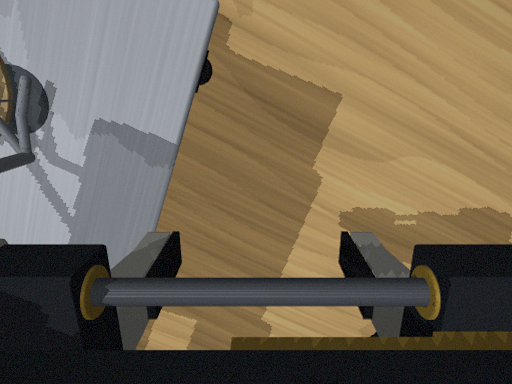

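>>> carry_out:
  series:
    - [0,0.001,0,0,0]
    - [0,0.001,0,0,0]
    - [0,0.001,0,0,0]
    - [0,0.001,0,0,0]
    - [0,0,0,0,0]
    - [0,0,0,0,0]
    - [0,0,0,0,0]
    - [0,0,0,0,0]
    - [0,0,0,0,0]
    - [0,0,0,0,0]

```text
time: 8.45
tool_pos: [0.5016, -0.2017, 0.0602]
tool_rot: [0.269, 1.542, -0.27]
wrist_force: [0.4, 0.5, 1.7]
width: 0.0005
```

```bash
python3 where.py -33 0 79
```

```text
t 8.45 tip in box [-31.8   0.7  52.2] yaw err deg 0.11 tilt -0.9999 F [0.39 0.46 1.73] w 0.0005
shift tool mm [-26.8  -0.7  -0.8]
```

>>> carry_out:
  series:
    - [0,0.001,0,0,0]
    - [0,0.001,0,0,0]
    - [0,0.001,0,0,0]
    - [0,0.001,0,0,0]
    - [0,0,0,0,0]
    - [0,0,0,0,0]
    - [0,0,0,0,0]
    - [0,0,0,0,0]
    - [0,0,0,0,0]
    - [0,0,0,0,0]

```text
time: 9.45
tool_pos: [0.5017, -0.2018, 0.0579]
tool_rot: [0.267, 1.542, -0.27]
wrist_force: [-1.2, 1.2, 3.7]
width: 0.0004
```

```bash
python3 where.py -33 0 79
```

```text
t 9.45 tip in box [-31.7   0.7  49.9] yaw err deg 0.16 tilt -0.9999 F [-1.19  1.16  3.72] w 0.0004
shift tool mm [-29.1  -0.7  -0.9]
```

>>> carry_out:
  series:
    - [0,0.0015,0,0,0]
    - [0,0.002,0,0,0]
    - [0,0.002,0,0,0]
    - [0,0.002,0,0,0]
    - [0,0.002,0,0,0]
    - [0,0.003,0,0,0]
    - [0,0.003,0,0,0]
    - [0,0.003,0,0,0]
    - [0,0.003,0,0,0]
    - [0,0.003,0,0,0]

```text
time: 10.45
tool_pos: [0.502, -0.202, 0.0573]
tool_rot: [0.257, 1.535, -0.266]
wrist_force: [-12.9, 9.1, 33.9]
width: 0.0003
```

```bash
python3 where.py -33 0 79
```

```text
t 10.45 tip in box [-31.4   0.6  49.3] yaw err deg 0.67 tilt -0.9998 F [-12.87   9.1   33.88] w 0.0003
shift tool mm [-29.7  -0.7  -1. ]
```

Firm stop reached: TCP z is 0.0573 with 34 N. The real fingertips therefore sit about 23 mm above the reported TCP, and I'll use that offset from here. Releasing now.

>>> carry_out:
  series:
    - [0,-0.03,0,0,0]
    - [0,-0.04,0,0,0]
    - [0,-0.04,0,0,0]
    - [0,-0.03,0,-0.005,0]
    - [0,-0.02,0,-0.005,0]
    - [0,0,0,0,0]
    - [0,0,0,0,0]
    - [0,0,0,0,0]
    - [0,0,0,0,0]
    - [0,0,0,0,0]

```text
time: 11.45
tool_pos: [0.4883, -0.1969, 0.2203]
tool_rot: [0.258, 1.538, -0.267]
wrist_force: [0.1, 0.5, -0.8]
width: 0.0004
```

>>> carry_out:
  series:
    - [0,0,0,0,0]
    - [0,0,0,0,0]
    - [0,0,0,0,0]
    - [0,0,0,0,0]
    - [0,0,0,0,0]
    - [0,0,0,0,0]
    - [0,0,0,0,0]
    - [0,0,0,0,0]
    - [0,0,0,0,0]
    - [0,0,0,0,0]

```text
time: 12.45
tool_pos: [0.4879, -0.1969, 0.2185]
tool_rot: [0.258, 1.541, -0.267]
wrist_force: [-0.4, 0.2, 0.2]
width: 0.0006
```

```bash
sed -i 's/-.008)/+.0227)/; s/target\[2\]+8\]/target[2]-22.7]/' where.py; python3 where.py -18 22 75;  python3 - <<'E'
from h import *
im=imaging.read_camera('side');g=im['img'][80:240,200:400,::-1];G=cv2.resize(g,None,fx=3,fy=3,interpolation=2)
im=imaging.read_camera('wrist');cv2.imwrite('pics/w6.png',np.hstack([cv2.resize(im['img'][:,:,::-1],None,fx=.9,fy=.9)[:345], cv2.resize(G,None,fx=.5,fy=.5)[:345] if 0 else np.zeros((345,1,3),np.uint8)]))
cv2.imwrite('pics/s6.png',G)
for d in finder.landmark_of('wrist','breaker_top')[:2]+finder.landmark_of('side','lid_edge')[:2]: print(d)
E
```

```text
t 12.45 tip in box [-46.4   0.6 241.2] yaw err deg 0.62 tilt -0.9999 F [-0.39  0.16  0.2 ] w 0.0006
shift tool mm [166.6  21.7  26.2]
{'centre': [0.5168, -0.1866, 0.0619], 'conf': 0.75}
{'centre': [0.5998, -0.2352, 0.2258], 'conf': 0.67}
```

View pics/s6.png

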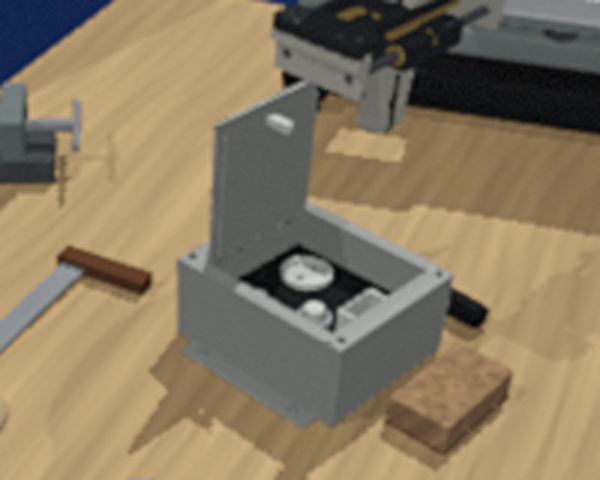

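View pics/w6.png

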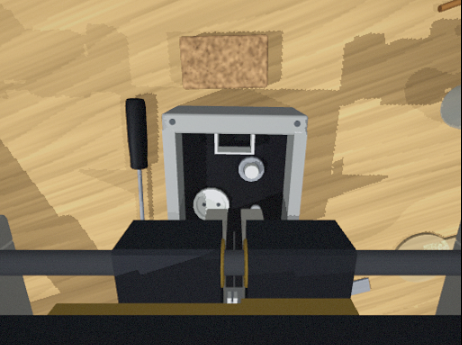

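```bash
python3 - <<'E'
from h import *
import where
im=imaging.read_camera('side');f=192/np.tan(np.radians(im['vfov']/2))
s=arm.get_state();p=s['tool_pos'];M=Ro.from_rotvec(s['tool_rot']).as_matrix()
def pj(im,w):
    f=192/np.tan(np.radians(im['vfov']/2));c=im['R']@w+im['t'];return (c[:2]/c[2]*f+[im['cx'],im['cy']]).round(1)
for y in (0.02,.03,.04,.06,.0965):
  for z in (-.039,.039):
    print(y,z,[tuple(pj(im,p+M@[-h,y,z])) for h in (.023,.04,.058,.07)])
print('tip',[tuple(pj(im,p+M@[-h,0,-.0095])) for h in (-.008,.0227)])
g=im['img'][70:140,280:370,::-1];cv2.imwrite('pics/s7.png',cv2.resize(g,None,fx=8,fy=8,interpolation=0))
im=imaging.read_camera('wrist')
for y in (0.0,.04,.09):
  for z in (-.039,.039): print('w',y,z,[tuple(pj(im,p+M@[-h,y,z])) for h in (.023,.04,.058,.07)])
print('button',pj(im,np.array([*(where.R@[-.018,.022]+where.o),.062])))
E
```

```text
0.02 -0.039 [(np.float64(333.9), np.float64(130.0)), (np.float64(334.9), np.float64(123.3)), (np.float64(336.0), np.float64(116.0)), (np.float64(336.8), np.float64(111.1))]
0.02 0.039 [(np.float64(307.2), np.float64(118.2)), (np.float64(307.9), np.float64(111.6)), (np.float64(308.6), np.float64(104.5)), (np.float64(309.1), np.float64(99.7))]
0.03 -0.039 [(np.float64(331.2), np.float64(131.5)), (np.float64(332.3), np.float64(124.8)), (np.float64(333.4), np.float64(117.5)), (np.float64(334.1), np.float64(112.6))]
0.03 0.039 [(np.float64(304.5), np.float64(119.6)), (np.float64(305.2), np.float64(113.0)), (np.float64(305.9), np.float64(105.9)), (np.float64(306.4), np.float64(101.1))]
0.04 -0.039 [(np.float64(328.6), np.float64(133.1)), (np.float64(329.6), np.float64(126.4)), (np.float64(330.6), np.float64(119.0)), (np.float64(331.4), np.float64(114.1))]
0.04 0.039 [(np.float64(301.8), np.float64(121.0)), (np.float64(302.4), np.float64(114.4)), (np.float64(303.1), np.float64(107.3)), (np.float64(303.6), np.float64(102.4))]
0.06 -0.039 [(np.float64(323.1), np.float64(136.3)), (np.float64(3
[... 1078 characters left out ...]
.float64(339.0), np.float64(179.5)), (np.float64(347.8), np.float64(189.6)), (np.float64(359.4), np.float64(203.1)), (np.float64(369.0), np.float64(214.2))]
w 0.04 0.039 [(np.float64(328.9), np.float64(307.0)), (np.float64(335.5), np.float64(327.8)), (np.float64(343.9), np.float64(354.4)), (np.float64(350.7), np.float64(375.8))]
w 0.09 -0.039 [(np.float64(436.4), np.float64(179.5)), (np.float64(455.8), np.float64(189.6)), (np.float64(481.6), np.float64(203.0)), (np.float64(502.9), np.float64(214.1))]
w 0.09 0.039 [(np.float64(413.8), np.float64(307.0)), (np.float64(428.4), np.float64(327.7)), (np.float64(447.2), np.float64(354.3)), (np.float64(462.2), np.float64(375.7))]
button [279.7 191.6]
```

View pics/s7.png

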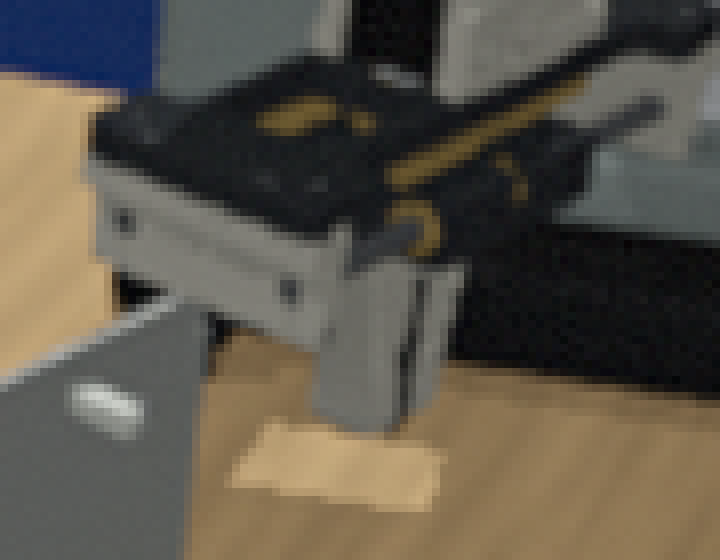

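>>> carry_out:
  series:
    - [0,0,0.01,0.012,0]
    - [0,0.01,0.008,0.01,0]
    - [0,0.03,0,0,0]
    - [0,0.03,0,0,0]
    - [0,0.03,0,0,0]
    - [0,0.02,0,0,0]
    - [0,0.01,0,0,0]
    - [0,0.005,0,0,0]
    - [0,0,0,0,0]
    - [0,0,0,0,0]

```text
time: 13.75
tool_pos: [0.5243, -0.1857, 0.0758]
tool_rot: [0.256, 1.54, -0.266]
wrist_force: [0.2, -0.7, 0.2]
width: 0.0003
```

```bash
python3 where.py -18 22 64;  python3 - <<'E'
from h import *
im=imaging.read_camera('wrist');cv2.imwrite('pics/w8.png',im['img'][:,:,::-1])
im=imaging.read_camera('side');g=im['img'][120:240,230:370,::-1];cv2.imwrite('pics/s8.png',cv2.resize(g,None,fx=5,fy=5,interpolation=2))
E
```

```text
t 13.75 tip in box [-15.9  23.5  98.5] yaw err deg 0.73 tilt -0.9999 F [ 0.23 -0.71  0.22] w 0.0003
shift tool mm [34.5 -1.3 -2.6]
```

View pics/w8.png

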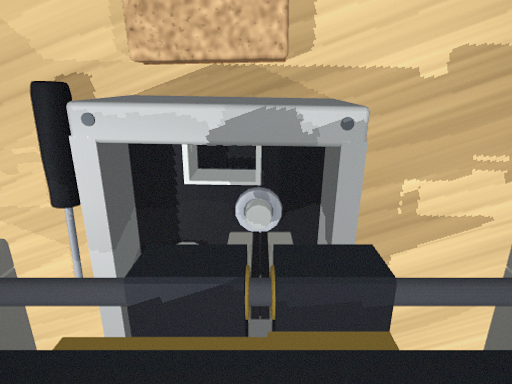

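View pics/s8.png

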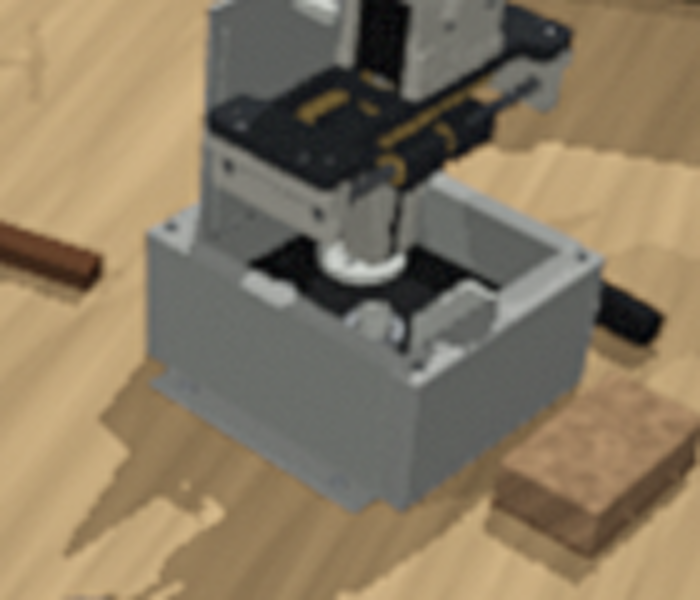

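```bash
python3 - <<'E'
from h import *
import where
im=imaging.read_camera('wrist');f=192/np.tan(np.radians(im['vfov']/2))
K=np.array([[f,0,im['cx']],[0,f,im['cy']],[0,0,1]])
# observed button pixel -> world at z=.062
for z in (.062,):
  d=im['R'].T@np.linalg.solve(K,[260,212,1]);C=-im['R'].T@im['t'];w=C+d*(z-C[2])/d[2]
  print('button world',w,'box',where.R.T@(w[:2]-where.o)*1e3)
  # tip front edge ray at true tip height (reported+.0227)
  zt=arm.get_state()['tool_pos'][2]+.0227
  d=im['R'].T@np.linalg.solve(K,[261,232,1]);v=C+d*(zt-C[2])/d[2]
  print('tip front', where.R.T@(v[:2]-where.o)*1e3, 'camz',C[2])
E
```

```text
button world [ 0.51842451 -0.18425928  0.062     ] box [-21.92275947  22.86342584]
tip front [-25.70619258  23.41458009] camz 0.2551921904956206
```

>>> carry_out:
  series:
    - [0,0.005,-0.001,-0.004,0]
    - [0,0.01,0,0,0]
    - [0,0.008,0,0,0]
    - [0,0.005,0,0,0]
    - [0,0.002,0,0,0]
    - [0,0.002,0,0,0]
    - [0,0.002,0,0,0]
    - [0,0.002,0,0,0]
    - [0,0.002,0,0,0]
    - [0,0.002,0,0,0]

```text
time: 14.9
tool_pos: [0.5212, -0.1858, 0.0349]
tool_rot: [0.256, 1.536, -0.265]
wrist_force: [-3.0, 0.7, 4.7]
width: 0.0004
```

```bash
python3 where.py -18 22 55
```

```text
t 14.9 tip in box [-18.8  22.3  57.6] yaw err deg 0.72 tilt -0.9998 F [-3.04  0.68  4.68] w 0.0004
shift tool mm [ 2.6 -0.3  0.8]
```

Button is moving at 4.7 N; I'll press on to the stop.

>>> carry_out:
  series:
    - [0,0.002,0,0,0]
    - [0,0.002,0,0,0]
    - [0,0.002,0,0,0]
    - [0,0.002,0,0,0]
    - [0,0.002,0,0,0]
    - [0,0.002,0,0,0]
    - [0,0.002,0,0,0]
    - [0,0.002,0,0,0]
    - [0,0.002,0,0,0]
    - [0,0.002,0,0,0]

```text
time: 15.9
tool_pos: [0.5214, -0.186, 0.032]
tool_rot: [0.249, 1.53, -0.262]
wrist_force: [-8.6, 5.5, 24.1]
width: 0.0004
```

```bash
python3 where.py -18 22 55
```

```text
t 15.9 tip in box [-18.5  22.2  54.7] yaw err deg 1.1 tilt -0.9997 F [-8.63  5.53 24.12] w 0.0004
shift tool mm [-0.3 -0.2  0.5]
```

>>> carry_out:
  series:
    - [0,-0.02,0,0,0]
    - [0,-0.04,0,0,0]
    - [0,-0.04,0,0,0]
    - [0,-0.04,0,0,0]
    - [0,-0.04,0,0,0]
    - [0,-0.02,0,0,0]
    - [0,-0.01,0,0,0]
    - [0,0,0,0,0]
    - [0,0,0,0,0]
    - [0,0,0,0,0]

```text
time: 16.9
tool_pos: [0.5159, -0.1831, 0.2466]
tool_rot: [0.25, 1.531, -0.262]
wrist_force: [-0.0, 0.4, -0.4]
width: 0.0006
```

```bash
python3 where.py 110 0 250;  python3 - <<'E'
from h import *
im=imaging.read_camera('wrist');cv2.imwrite('pics/w9.png',im['img'][:,:,::-1])
im=imaging.read_camera('side');g=im['img'][60:240,210:370,::-1];cv2.imwrite('pics/s9.png',cv2.resize(g,None,fx=3,fy=3,interpolation=2))
E
```

```text
t 16.9 tip in box [-24.7  23.1 269.3] yaw err deg 1.07 tilt -0.9997 F [-0.02  0.38 -0.35] w 0.0006
shift tool mm [ 22.8 -25.5 133.7]
```

View pics/s9.png

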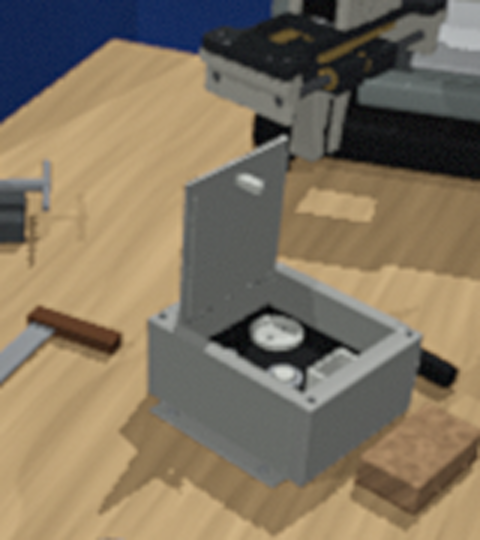

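View pics/w9.png

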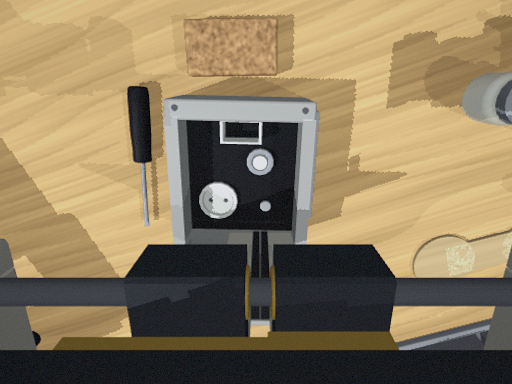

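>>> carry_out:
  series:
    - [0,0,-0.01,0.02,0]
    - [0,0,-0.01,0.025,0]
    - [0,0,-0.003,0.025,0]
    - [0,0,0,0.025,0]
    - [0,0,0,0.02,0]
    - [0,0,0,0.01,0]
    - [0,0,0,0.003,0]
    - [0,0,0,0,0]
    - [0,0,0,0,0]
    - [0,0,0,0,0]

```text
time: 18.0
tool_pos: [0.6292, -0.2471, 0.2402]
tool_rot: [0.25, 1.546, -0.262]
wrist_force: [-1.0, -1.0, -0.4]
width: 0.0006
```

```bash
python3 where.py 110 0 200
```

```text
t 18.0 tip in box [103.6   1.3 262.9] yaw err deg 1.1 tilt -0.9999 F [-1.05 -0.97 -0.37] w 0.0006
shift tool mm [62.9 -1.1  5.7]
```

>>> carry_out:
  series:
    - [0,0.005,0,0.006,0]
    - [0,0.015,0,0,0]
    - [0,0.015,0,0,0]
    - [0,0.015,0,0,0]
    - [0,0.01,0,0,0]
    - [0,0.005,0,0,0]
    - [0,0,0,0,0]
    - [0,0,0,0,0]
    - [0,0,0,0,0]
    - [0,0,0,0,0]

```text
time: 19.0
tool_pos: [0.6373, -0.2495, 0.1773]
tool_rot: [0.249, 1.538, -0.261]
wrist_force: [0.3, -0.0, 0.7]
width: 0.0002
```

```bash
python3 where.py 80 0 195;  python3 - <<'E'
from h import *
im=imaging.read_camera('side');g=im['img'][40:240,200:370,::-1];cv2.imwrite('pics/s10.png',cv2.resize(g,None,fx=3,fy=3,interpolation=2))
E
```

```text
t 19.0 tip in box [112.    1.8 200. ] yaw err deg 1.18 tilt -0.9998 F [ 0.32 -0.02  0.73] w 0.0002
shift tool mm [  4.4  -1.1 -32.1]
```

View pics/s10.png

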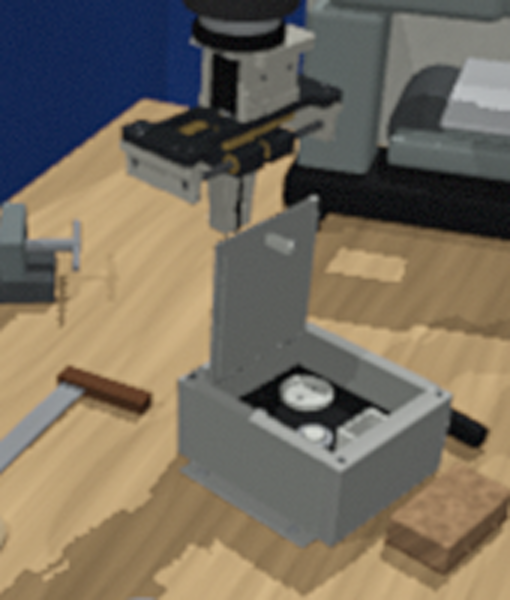

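>>> carry_out:
  series:
    - [0,0.001,0,-0.008,0]
    - [0,0.001,0,-0.008,0]
    - [0,0.001,0,-0.007,0]
    - [0,0.001,0,-0.007,0]
    - [0,0.001,0,-0.007,0]
    - [0,0.001,0,-0.007,0]
    - [0,0.001,0,-0.007,0]
    - [0,0.001,0,-0.006,0]
    - [0,0,0,0,0]
    - [0,0,0,0,0]

```text
time: 20.05
tool_pos: [0.5797, -0.2297, 0.1692]
tool_rot: [0.248, 1.533, -0.26]
wrist_force: [1.9, -1.0, 0.3]
width: 0.0004
```

```bash
python3 where.py 28.7 0 179;  python3 - <<'E'
from h import *
im=imaging.read_camera('side');g=im['img'][40:240,200:370,::-1];cv2.imwrite('pics/s11.png',cv2.resize(g,None,fx=3,fy=3,interpolation=2))
E
```

```text
t 20.05 tip in box [ 51.1   0.9 191.9] yaw err deg 1.21 tilt -0.9997 F [ 1.89 -1.03  0.28] w 0.0004
shift tool mm [ 12.4  -0.4 -22.7]
```

View pics/s11.png

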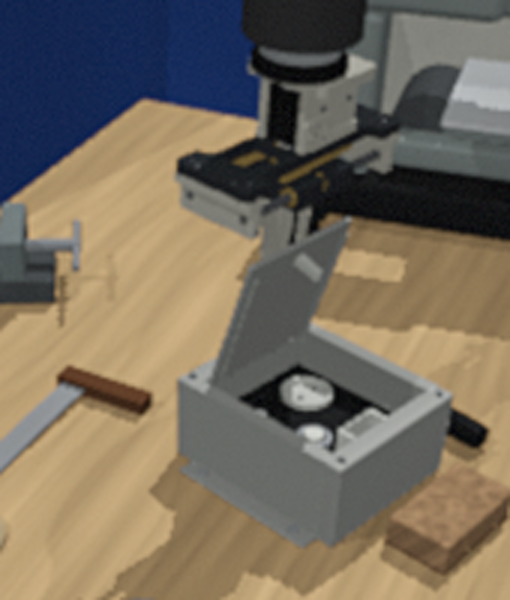

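>>> carry_out:
  series:
    - [0,0.003,0,-0.006,0]
    - [0,0.003,0,-0.006,0]
    - [0,0.003,0,-0.006,0]
    - [0,0.003,0,-0.006,0]
    - [0,0.004,0,-0.006,0]
    - [0,0.004,0,-0.006,0]
    - [0,0.005,0,-0.005,0]
    - [0,0.005,0,-0.005,0]
    - [0,0,0,0,0]
    - [0,0,0,0,0]

```text
time: 21.1
tool_pos: [0.5331, -0.2141, 0.1355]
tool_rot: [0.248, 1.532, -0.26]
wrist_force: [1.1, 0.6, 1.9]
width: 0.0005
```

```bash
python3 where.py -12.5 0 139.7
```

```text
t 21.1 tip in box [  2.   -0.2 158.2] yaw err deg 1.22 tilt -0.9997 F [1.15 0.6  1.93] w 0.0005
shift tool mm [ 18.1   0.6 -14.9]
```

>>> carry_out:
  series:
    - [0,0.005,0,-0.004,0]
    - [0,0.005,0,-0.004,0]
    - [0,0.005,0,-0.004,0]
    - [0,0.005,0,-0.003,0]
    - [0,0.006,0,-0.003,0]
    - [0,0.006,0,-0.003,0]
    - [0,0.006,0,-0.002,0]
    - [0,0.005,0,-0.002,0]
    - [0,0,0,0,0]
    - [0,0,0,0,0]

```text
time: 22.1
tool_pos: [0.5084, -0.2059, 0.0876]
tool_rot: [0.248, 1.533, -0.26]
wrist_force: [0.5, 1.1, 0.9]
width: 0.0002
```

```bash
python3 where.py -30 0 85;  python3 - <<'E'
from h import *
im=imaging.read_camera('side');g=im['img'][40:240,200:370,::-1];cv2.imwrite('pics/s12.png',cv2.resize(g,None,fx=3,fy=3,interpolation=2))
E
```

```text
t 22.1 tip in box [-24.   -0.9 110.3] yaw err deg 1.22 tilt -0.9997 F [0.48 1.13 0.9 ] w 0.0002
shift tool mm [25.1  1.1 -6.6]
```

View pics/s12.png

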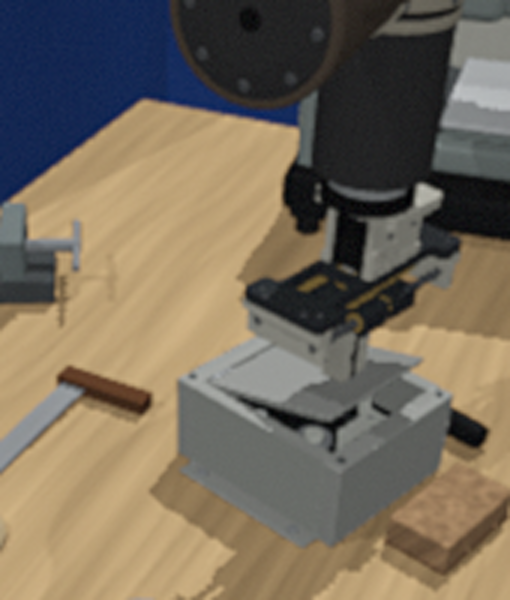

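Lid nearly shut. I'll bring it down to flush, then press to the stop.

>>> carry_out:
  series:
    - [0,0.004,0,-0.002,0]
    - [0,0.004,0,-0.002,0]
    - [0,0.004,0,-0.002,0]
    - [0,0.003,0,-0.001,0]
    - [0,0.003,0,0,0]
    - [0,0.003,0,0,0]
    - [0,0.002,0,0,0]
    - [0,0.002,0,0,0]
    - [0,0.002,0,0,0]
    - [0,0.002,0,0,0]

```text
time: 23.15
tool_pos: [0.5032, -0.2042, 0.0574]
tool_rot: [0.247, 1.531, -0.26]
wrist_force: [-8.8, 6.3, 30.1]
width: 0.0004
```

```bash
python3 where.py -33 0 79.5
```

```text
t 23.15 tip in box [-29.5  -1.   80.1] yaw err deg 1.25 tilt -0.9997 F [-8.77  6.28 30.09] w 0.0004
shift tool mm [ 0.6  1.1 -3.5]
```

>>> carry_out:
  series:
    - [0,-0.01,0,0,0]
    - [0,-0.02,0,0,0]
    - [0,-0.03,0,0,0]
    - [0,-0.04,0,0,0]
    - [0,-0.03,0,0,0]
    - [0,-0.02,0,0,0]
    - [0,0,0,0,0]
    - [0,0,0,0,0]
    - [0,0,0,0,0]
    - [0,0,0,0,0]

```text
time: 24.15
tool_pos: [0.493, -0.2025, 0.2097]
tool_rot: [0.249, 1.544, -0.262]
wrist_force: [-0.4, -0.6, 0.0]
width: 0.0005
```

>>> carry_out:
  series:
    - [0,0,0,0,0]
    - [0,0,0,0,0]
    - [0,0,0,0,0]
    - [0,0,0,0,0]
    - [0,0,0,0,0]
    - [0,0,0,0,0]
    - [0,0,0,0,0]
    - [0,0,0,0,0]
    - [0,0,0,0,0]
    - [0,0,0,0,0]

```text
time: 25.15
tool_pos: [0.4919, -0.2023, 0.2072]
tool_rot: [0.249, 1.549, -0.263]
wrist_force: [-0.2, -0.5, 0.5]
width: 0.0002
```

```bash
python3 where.py;  python3 - <<'E'
from h import *
im=imaging.read_camera('side');g=im['img'][40:240,200:370,::-1];cv2.imwrite('pics/s13.png',cv2.resize(g,None,fx=3,fy=3,interpolation=2))
print([(d['conf'],d['centre']) for d in finder.landmark_of('side','lid_edge')[:2]])
im=imaging.read_camera('wrist');cv2.imwrite('pics/w13.png',im['img'][:,:,::-1])
E
```

```text
t 25.15 tip in box [-40.7  -3.1 229.9] yaw err deg 1.1 tilt -0.9999 F [-0.19 -0.52  0.5 ] w 0.0002
[(0.93, [0.4692, -0.1903, 0.0877])]
```

View pics/s13.png

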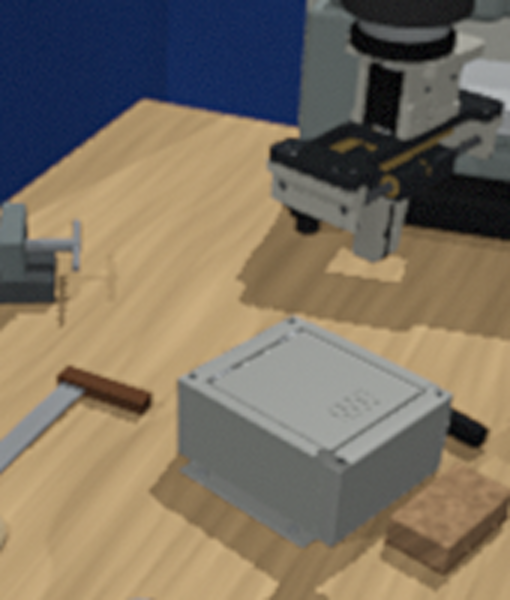

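View pics/w13.png

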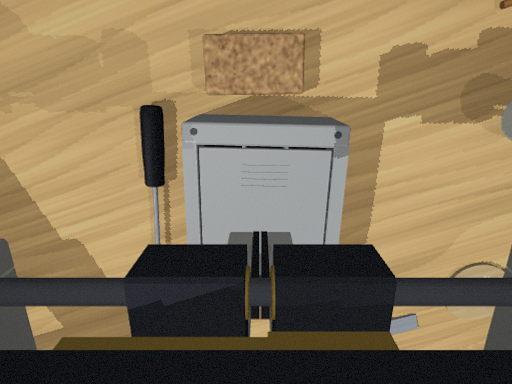

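The lid is shut and flush, the screwdriver and sanding block look undisturbed, and the arm is clear. Handing in.

```bash
python3 -c "
from h import *
print(ticket.close_job())"
```

```text
the job is handed in; nothing more can be done
None
```

The job is done and handed in at about 25 s of the 56 s allowed; no verdict was reported.

**What I did**
1. I pressed the lid's pad to its stop (wrist force about 34 N up) and let go. It sprung upright by itself.
2. I pressed the reset button to its stop with closed fingertips. The tip height was about 54.7 mm, against 55 mm for fully home, at about 24 N.
3. I reached over the lid, swung it shut from behind with the fingertips, pressed it past flush to its stop (about 30 N) and released.

**Last checks**
- **Lid:** about 2 s after release, the side and wrist pictures show it flush. The network puts its front edge at z = 0.088 m, against 0.085 m nominal, within its error of about 4 mm.
- **Robot:** the fingertips are about 145 mm above the lid, and the wrist force reads about zero.
- **Loose things:** the screwdriver and sanding block look undisturbed. I did not measure the other loose things again.
- **Button:** I saw it down after pressing, but could not see it again once the lid was shut.

**Disagreement:** the reported tool height did not match the stated fingertip geometry. The real tips were about 31 mm higher than the stated 8 mm ahead of the tool point would put them. Contact with the lid and both cameras agreed on this, so I worked with that correction.

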